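# Stack two spacers on the eccentric arbor, largest first

## Task

Thread two spacer rings onto the upright arbor of the blue stand, the larger first: the large dark steel one, then the brass one on top of it, each lowered by the gripper, not dropped, until it sits flat on what is below, and let them go. The arbor stands off the plate's centre in an unknown direction, so feel for it gently: never push, press or knock on the stand, its arbor or the stack with more than about 40 N. Leave the small aluminium spacer (a spare), the bronze bush, the sanding block and the green cap where they are.

Things in the scene. Friction and masses are not known exactly. Their poses are not given: they have to be found in the camera images.
- stand: Square blue base plate, 100 x 100 x 12 mm, fixed on the bench, edges along its x and y. Origin: centre of its underside; z up. It carries a round dark foot and on that a plain upright steel arbor, 18 mm in diameter, top 58 mm above the bench (last 1.5 mm chamfered at 45 degrees).
- seat (a point): Centre of the top face of the dark foot, 20 mm above the bench, over the plate's centre; the foot is 52 mm in diameter and the stack sits on it. The foot is eccentric: the arbor's axis stands 6 mm from this point, in a direction that varies and is NOT measured (feel for it or see it). Foot and arbor are rigid and do not turn.
- large_spacer: Dark steel spacer ring, outer diameter 62 mm, through bore 20.4 mm, 16 mm thick, about 250 g, lying flat on the bench at the start. Origin: centre of its underside, on the bore axis; z along the bore axis, up.
- medium_spacer: Yellow brass spacer ring, outer diameter 50 mm, through bore 20.4 mm, 14 mm thick, about 150 g, lying flat on the bench at the start. Origin: centre of its underside, on the bore axis; z along the bore axis, up.
- small_spacer: Bystander: Pale aluminium spacer ring, outer diameter 38 mm, through bore 20.4 mm, 12 mm thick, about 60 g, lying flat on the bench at the start. Origin: centre of its underside, on the bore axis; z along the bore axis, up.
- bronze_bush: Bystander: loose bronze bush, diameter 34 mm, 30 mm high, standing. Origin: centre of its underside.
- sanding_block: Bystander: loose cork-and-wood coloured sanding block, 65 x 107 x 32 mm, long side along its y. Origin: centre of its underside.
- green_cap: Bystander: loose dark green cap, diameter 36 mm, 17 mm high. Origin: centre of its underside.
Mind the look-alikes: they are no part of the job. Of the things shaped like the stand, the blue one is meant.

How it is judged:
By the outcome, as a careful person would: the job done as asked, in the order asked, and still so for the second after the job is handed in, with the robot touching nothing.
It also fails if it takes over 72 s, if anything falls off the work surface, if the arm or the gripper's body presses on something with over 40 N, if the wrist force passes 120 N, or if a joint passes its speed limit or range.

## Robot

A 6-joint arm with a two-finger parallel gripper is mounted at the origin on a cart in front of the work surface, level with it; the furniture and walls round the work are solid. World frame = base frame: x ahead of the robot, y to its left, z up, the work surface at z = 0. Lengths are in m, angles in rad, forces in N, time in s.
With the tool pointing down it reaches from about 0.375 to 0.9 m from the base axis. Payload 3.1 kg.
Tool frame: the origin (TCP) lies midway between the tips of the shut fingers; the grasp point (between the pads) lies grip_point_offset behind it (grip_point_offset is the distance from the TCP to the grasp point, in m); y points along the fingers, z is the direction in which the jaws open and shut, and the axes are right-handed (so a half turn about y gives the same grasp; the last joint's range is limited). The gripper opens to 87 mm and grips with 3 to 60 N. Pads are 19 mm wide; open, the fingers measure 117 mm over their backs; the gripper's body (75 mm by 190 mm) begins 51 mm behind the grasp point.
Start: joints at [-1.367, 0.527, 1.433, -0, 1.181, -0.178], TCP at [0.233, -0.58, 0.223] pointing down, gripper open.
Joint ranges: [-3.08, 3.08], [-0.75, 2.2], [0.22, 2.44], [-1.43, 4.57], [0, 2.65], [-2.85, 2.85]. Speed limits (rad/s): [2.79, 2.79, 3.14, 3.14, 3.14, 3.14].

## Interface

Orientations are given as a unit quaternion [x, y, z, w].
In Python, from rig import * gives the robot as it stands.
- The arm moves only by the tool jog_arm, never from a script. Its argument "increments" is a list that holds one entry, the list of rows, each a list of 7 numbers: the turn, a rotation vector about the world's x, y, z in degrees, then the shift along the world's x, y, z in m, then the closure, from -1 (fully open) to 1 (shut), so that 0 is half open. In form: [[[rx, ry, rz, x, y, z, jaw], ...]]. A call has 1 to 8 rows; each row is the pose to reach, as a shift and turn from the pose measured when the call began; what a row does not reach only later rows make up. A row lasts 1/10 s, in which the tool goes at most 50 mm and 8.59 degrees, less where a joint would pass 70% of its speed; a pose out of reach is approached as far as the arm can. A call with a gripper value outside its range is refused whole. The fingers move at their own pace and stop on an object; "squeeze" is the grip in N (left out, the last holds). Time passes only in rows, so rows that repeat a pose let the fingers close. It gives the time, the measured TCP pose, the force and the opening at its end, in the units of the state.
- get_obs(): the state, without advancing time (a new reading comes with each control period).
- camera(name): name is "side" or "top" or "wrist"; returns the picture (384x512x3 uint8, red, green, blue); there is no depth.
- camera_info(name): a dict with "K" (3x3 intrinsics, pixels), "k1" (the pictures are not rectified: a ray, as slopes to the right and down, at radius r is drawn at 1 + k1 r^2 times it, then the intrinsics apply), "R" (3x3) and "t" (3): a world point X has camera coordinates R X + t. Camera axes: x right, y down, z forward; pixel columns grow to the right and rows downward; lengths in m; the calibration is good to about 2 mm. A picture is of the moment at which its call begins: read the wrist's pose just before it. camera_info takes no time and is no camera call; for the wrist camera it gives the pose at the moment of the call.
- hand_in(): hands the job in, once; it reports no verdict.
The state is a dict: "time": time; "q": joint angles; "joint_velocities": joint speeds; "joint_torque": joint torques, N m; "position": TCP position; "tool_rot": TCP orientation; "ft_force": force on the tool from outside, world axes, zero at the start; "moment": the same for the moment, N m; "grip_width": finger opening in m.
Only numpy, scipy, OpenCV 4.12 (cv2) and the standard library are available. Lean on these libraries where they do the work, as an engineer would, in place of code of your own. Each camera call takes 0.05 s, during which the arm holds its last target.

## Working session

There is one attempt and no reset: what is moved stays moved. The work goes in short steps, Python scripts to look and compute and a tool call to move; the robot and the scene stay as the last step left them, time stands still between calls to the robot, and variables do not carry over. Pictures are saved under pics/ and viewed, and the job is handed in when it is done.

Besides the shell and the picture viewer there is one more tool, called after "Call:" by a JSON object that holds its "api" and its "payload". jog_arm: Moves the arm, as the interface text tells. Its arguments: {"type":"object","properties":{"increments":{"type":"array","items":{"type":"array","items":{"type":"array","items":{"type":"number"}}}},"squeeze":{"type":"number"}},"required":["increments"]}

```bash
ls; mkdir -p pics
python3 - <<'E'
from rig import *
import cv2
o=get_obs(); print(o)
for n in ("top","side","wrist"):
    i=camera_info(n); print(n,i)
    cv2.imwrite(f"pics/a_{n}.png",camera(n)[:,:,::-1])
E
```

```text
pics
{'time': 0.0, 'q': array([-1.36650873e+00,  5.28444047e-01,  1.43389900e+00, -3.67210370e-06,
        1.18137271e+00, -1.78528455e-01]), 'joint_velocities': array([-0.00045858,  0.00041562,  0.0012494 ,  0.00173379,  0.00084605,
        0.00034511]), 'joint_torque': array([ 2.66355328e-04, -4.40044105e+01, -1.76593941e+01,  6.31426298e-02,
        5.84447093e-02, -1.88136701e-04]), 'position': array([ 0.23331947, -0.57903595,  0.22158626]), 'tool_rot': array([-0.13453226,  0.6949432 , -0.69344209,  0.13451052]), 'ft_force': array([-0.69089433, -0.29727453, -0.36724802]), 'moment': array([-0.02983424, -0.00016499, -0.03218151]), 'grip_width': 0.08702625346925731}
top {'K': array([[451.73725568,   0.        , 249.78493903],
       [  0.        , 451.73725568, 187.91680987],
       [  0.        ,   0.        ,   1.        ]]), 'k1': -0.17639783570829667, 'R': array([[-1.28417332e-02, -9.99917334e-01,  6.43990230e-04],
       [-9.97069857e-01,  1.27565865e-02, -7.54252569e-02],
       [ 7.54108067e-02, -1.61069428e-03, -9.97151250e-01]]), 't': array([0.11675384, 0.55142324, 1.27509034])}
side {'K': array([[348.03314741,   0.        , 256.23202632],
       [  0.        , 348.03314741, 195.8049241 ],
       [  0.        ,   0.        ,   1.        ]]), 'k1': 0.02081433552450236, 'R': array([[-0.91849333, -0.39518999, -0.01395977],
       [-0.20782746,  0.51246026, -0.83318199],
       [ 0.33641901, -0.76237088, -0.55282266]]), 't': array([0.53701165, 0.12573365, 0.74212554])}
wrist {'K': array([[273.75423714,   0.        , 260.62672436],
       [  0.        , 273.75423714, 187.23859119],
       [  0.        ,   0.        ,   1.        ]]), 'k1': -0.02092021447719246, 'R': array([[ 0.3744367 , -0.92725024, -0.00203719],
       [-0.89186541, -0.36074723,  0.27283241],
       [-0.25371883, -0.10034157, -0.96205942]]), 't': array([-0.62314168, -0.03512862,  0.39136602])}
```

View pics/a_top.png

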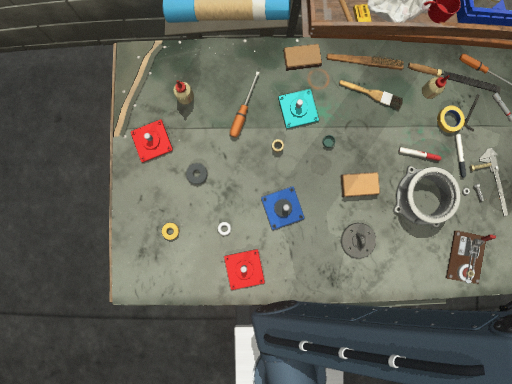

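View pics/a_side.png

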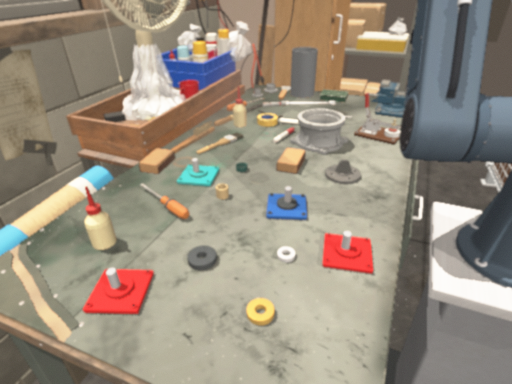

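View pics/a_wrist.png

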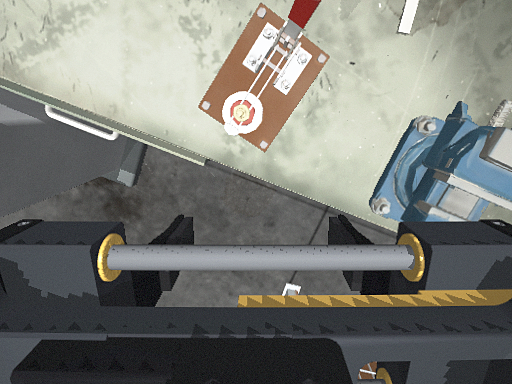

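The top view shows these candidates:
- **Stand:** the blue one at (283,208) is meant. The two red ones at (152,140) and (243,270) and the teal one at (298,108) are look-alikes.
- **Large ring:** the dark ring at (196,174) fits. The grey flange at (358,240) is too large and has a hub.
- **Medium ring:** the yellow ring at (171,231) fits. The tape roll at (452,119) and the bronze bush at (278,146) are not it.
- **Spare:** the aluminium ring is at (224,228).

Next I'll measure these and view an enlarged crop.

```bash
cat > h.py <<'E'
from rig import *
import numpy as np, cv2
def undist(i,px):
    K=i["K"];px=np.atleast_2d(px).astype(float)
    d=np.c_[(px[:,0]-K[0,2])/K[0,0],(px[:,1]-K[1,2])/K[1,1]]
    u=d.copy()
    for _ in range(20):
        u=d/(1+i["k1"]*(u**2).sum(1,keepdims=True))
    return u
def rays(i,px):
    u=undist(i,px); c=-i["R"].T@i["t"]
    d=np.c_[u,np.ones(len(u))]@i["R"]
    return c,d/np.linalg.norm(d,axis=1,keepdims=True)
def plane(i,px,z):
    c,d=rays(i,px); return c+d*((z-c[2])/d[:,2])[:,None]
def proj(i,X):
    X=np.atleast_2d(X);p=X@i["R"].T+i["t"];u=p[:,:2]/p[:,2:]
    u=u*(1+i["k1"]*(u**2).sum(1,keepdims=True))
    return u@i["K"][:2,:2].T+i["K"][:2,2]
def tri(obs):
    A=np.zeros((3,3));b=np.zeros(3)
    L=[]
    for i,p in obs:
        c,d=rays(i,p);d=d[0];P=np.eye(3)-np.outer(d,d);A+=P;b+=P@c;L.append((P,c))
    X=np.linalg.solve(A,b);return X,[round(1000*np.linalg.norm(P@(X-c)),1) for P,c in L]
def save(n,im): cv2.imwrite(n,im[:,:,::-1])
E
python3 - <<'E'
from h import *
it,is_=camera_info("top"),camera_info("side")
t=cv2.imread("pics/a_top.png");s=cv2.imread("pics/a_side.png")
def blob(im,box,f):
    x0,y0,x1,y1=box;c=im[y0:y1,x0:x1];h=cv2.cvtColor(c,cv2.COLOR_BGR2HSV)
    m=f(h).astype(np.uint8)
    n,l,st,ce=cv2.connectedComponentsWithStats(m);k=1+np.argmax(st[1:,4])
    cn=cv2.findContours((l==k).astype(np.uint8),0,2)[0][0]
    e=cv2.fitEllipse(cv2.convexHull(cn)); return (e[0][0]+x0,e[0][1]+y0),e[1],st[k]
F={"large":((170,150,222,198),(180,235,226,280),lambda h:h[...,2]<85),
"brass":((155,215,190,248),(235,288,285,335),lambda h:(h[...,1]>120)&(h[...,2]>90)),
"alu":((210,215,240,242),(268,238,305,270),lambda h:(h[...,2]>165)&(h[...,1]<60)),
"blue":((255,180,310,235),(255,185,315,225),lambda h:(h[...,0]>100)&(h[...,0]<125)&(h[...,1]>120))}
for n,(a,b,f) in F.items():
    p,q=blob(t,a,f),blob(s,b,f)
    print(n,np.round(p[0],1),np.round(p[1],1),p[2],np.round(q[0],1),np.round(q[1],1),q[2],tri([(it,p[0]),(is_,q[0])]))
    for z in(0,.012,.016): print("   ",plane(it,p[0],z).round(4),plane(is_,q[0],z).round(4))
c1=cv2.resize(t[150:260,150:310],None,fx=5,fy=5,interpolation=2)[:550,:800]
cv2.imwrite("pics/b_top.png",c1)
c2=cv2.resize(s[175:335,180:320],None,fx=3.7,fy=3.7,interpolation=2)
cv2.imwrite("pics/b_side.png",c2)
E
```

```text
large [196.8 176.4] [16.7 19.2] [19 24 18 11 38] [202.7 259.4] [18.6 27.1] [10 22 27 13 70] (array([0.59164312, 0.26474945, 0.00477763]), [np.float64(2.0), np.float64(2.0)])
    [[0.5904 0.2644 0.    ]] [[0.5965 0.2613 0.    ]]
    [[0.5891 0.263  0.012 ]] [[0.589  0.2717 0.012 ]]
    [[0.5887 0.2625 0.016 ]] [[0.5865 0.2751 0.016 ]]
brass [169.9 230.8] [16.5 17. ] [  7   8  17  17 194] [260.2 311.5] [25.4 27.5] [ 12  11  28  26 518] (array([0.43093357, 0.34255732, 0.00656237]), [np.float64(1.4), np.float64(1.4)])
    [[0.4321 0.3442 0.    ]] [[0.4317 0.3374 0.    ]]
    [[0.4323 0.3421 0.012 ]] [[0.428  0.3461 0.012 ]]
    [[0.4324 0.3414 0.016 ]] [[0.4267 0.3489 0.016 ]]Traceback (most recent call last):
  File "<stdin>", line 15, in <module>
  File "<stdin>", line 9, in blob
cv2.error: OpenCV(4.12.0) /io/opencv/modules/imgproc/src/shapedescr.cpp:361: error: (-201:Incorrect size of input array) There should be at least 5 points to fit the ellipse in function 'fitEllipseNoDirect'
```

Run:
```python
from h import *
it,is_=camera_info("top"),camera_info("side")
t=cv2.imread("pics/a_top.png");s=cv2.imread("pics/a_side.png")
cv2.imwrite("pics/b_top.png",cv2.resize(t[150:260,150:310],None,fx=5,fy=5,interpolation=2))
cv2.imwrite("pics/b_side.png",cv2.resize(s[175:335,180:320],None,fx=3.7,fy=3.7,interpolation=2))
for n,a,b,z in (("large",(196.5,174),(202.5,257),.008),("alu",(224,228.5),(286.5,254),.006),("stand",(283,208.5),(287,207),.012),("block",(361,185),(291,160),.02),("bush",(278,146),(222,191),.015),("cap",(329,143),(242,168),.01)):
    print(n,tri([(it,a),(is_,b)]),plane(it,a,z).round(3),plane(is_,b,z).round(3))
i=camera_info("wrist");o=get_obs()
from scipy.spatial.transform import Rotation as R
T=R.from_quat(o["tool_rot"]).as_matrix();print(T.round(3))
c=-i["R"].T@i["t"];print("cam in tool",(T.T@(c-o["position"])).round(4));print((T.T@i["R"].T).round(3))
import rig;print(getattr(rig,'grip_point_offset',None),dir(rig))
```

```text
large (array([0.59557893, 0.26369674, 0.00937837]), [np.float64(0.8), np.float64(0.8)]) [[0.596 0.264 0.008]] [[0.596 0.262 0.008]]
alu (array([0.43608216, 0.18513648, 0.00694392]), [np.float64(1.4), np.float64(1.4)]) [[0.437 0.186 0.006]] [[0.435 0.184 0.006]]
stand (array([0.49279448, 0.01384972, 0.00192893]), [np.float64(0.3), np.float64(0.3)]) [[0.493 0.015 0.012]] [[0.488 0.027 0.012]]
block (array([ 0.55827441, -0.21485798,  0.01354803]), [np.float64(0.5), np.float64(0.5)]) [[ 0.557 -0.213  0.02 ]] [[ 0.555 -0.203  0.02 ]]
bush (array([0.67440231, 0.02587488, 0.01421822]), [np.float64(0.3), np.float64(0.3)]) [[0.675 0.026 0.015]] [[0.674 0.027 0.015]]
cap (array([ 0.68474194, -0.12511752,  0.00518165]), [np.float64(1.0), np.float64(1.0)]) [[ 0.683 -0.125  0.01 ]] [[ 0.682 -0.117  0.01 ]]
[[-0.928 -0.     0.374]
 [-0.374  0.002 -0.928]
 [-0.    -1.    -0.002]]
cam in tool [-0.0735 -0.1631 -0.0008]
[[-0.001  0.962  0.273]
 [ 0.    -0.273  0.962]
 [ 1.     0.001  0.   ]]
0.0187 ['Unreachable', '__builtins__', '__cached__', '__doc__', '__file__', '__loader__', '__name__', '__package__', '__spec__', 'camera', 'camera_info', 'get_obs', 'grip_point_offset', 'hand_in']
```

View pics/b_top.png

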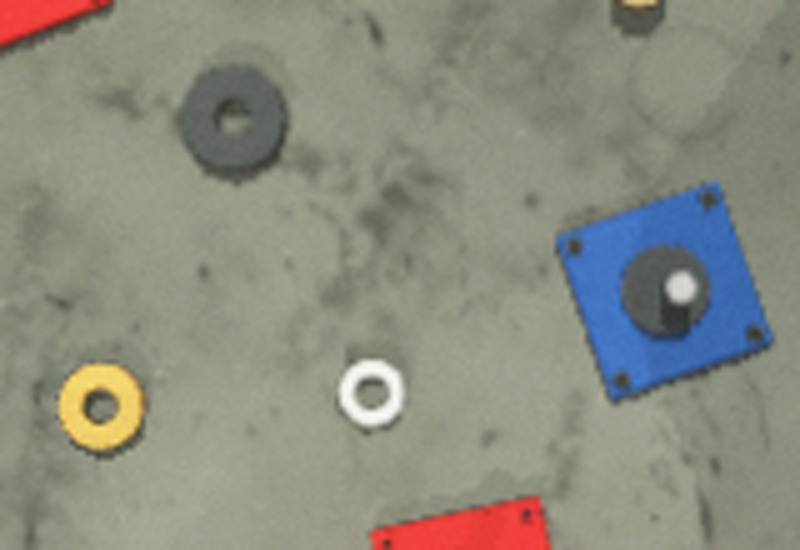

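View pics/b_side.png

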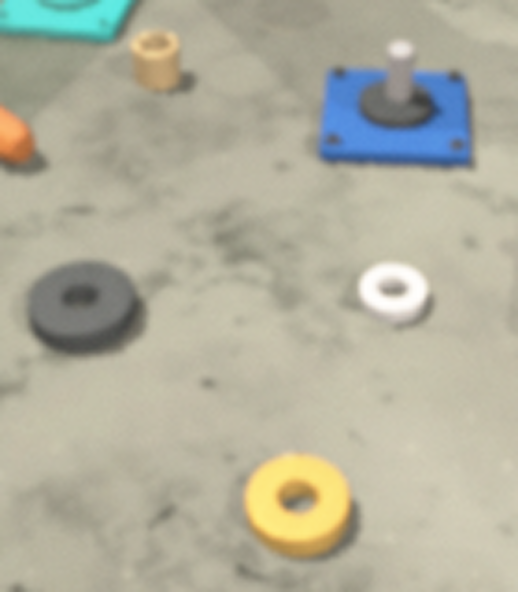

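The crop confirms the targets: dark ring at (233,115) in the crop, brass ring at (101,406), aluminium ring at (371,393) and the blue stand at (665,290). Its arbor leans towards image right, though perspective contributes to that. I'll move over the stand first for wrist views.

Call:
{"api": "jog_arm", "payload": {"increments": [[[0,0,0,0.05,0.1,0,-1],[0,0,0,0.1,0.2,0,-1],[0,0,0,0.13,0.3,0,-1],[0,0,0,0.16,0.4,0,-1],[0,0,0,0.16,0.4,0,-1],[0,0,0,0.16,0.4,0,-1],[0,0,0,0.16,0.4,0,-1],[0,0,0,0.17,0.4,0,-1]]]}}

```text
time: 0.95
position: [0.3872, -0.2089, 0.2218]
tool_rot: [-0.134, 0.695, -0.693, 0.134]
ft_force: [0.8, -1.0, 0.4]
grip_width: 0.0872
```

Call:
{"api": "jog_arm", "payload": {"increments": [[[0,0,0,0.1,0.2,-0.03,-1],[0,0,0,0.1,0.2,-0.03,-1],[0,0,0,0.1,0.2,-0.03,-1],[0,0,0,0.1,0.2,-0.03,-1],[0,0,0,0.1,0.2,-0.03,-1],[0,0,0,0.1,0.2,-0.03,-1],[0,0,0,0.1,0.2,-0.03,-1]]]}}

```text
time: 1.65
position: [0.4869, -0.0085, 0.1915]
tool_rot: [-0.135, 0.695, -0.693, 0.134]
ft_force: [-0.2, 0.0, -0.6]
grip_width: 0.0868
```

Run:
```python
from h import *
import pickle
i=camera_info("wrist");w=camera("wrist");t=camera("top");s=camera("side")
pickle.dump((i,w,get_obs()),open("w1.pkl","wb"))
save("pics/c_w.png",w)
```

```text
(no output)
```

View pics/c_w.png

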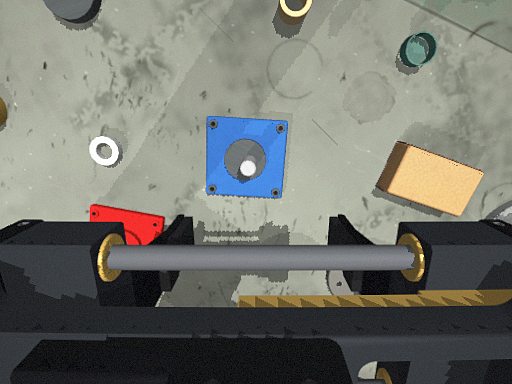

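Call:
{"api": "jog_arm", "payload": {"increments": [[[0,0,0,0.0,0.06,0,-1],[0,0,0,0,0.06,0,-1],[0,0,0,0,0.06,0,-1],[0,0,0,0,0.06,0,-1]]]}}

```text
time: 2.2
position: [0.4869, 0.049, 0.192]
tool_rot: [-0.134, 0.695, -0.694, 0.133]
ft_force: [0.3, -1.0, 0.3]
grip_width: 0.0867
```

Run:
```python
from h import *
import pickle
i=camera_info("wrist");w=camera("wrist")
pickle.dump((i,w,get_obs()),open("w2.pkl","wb"))
save("pics/c_w2.png",w)
```

```text
(no output)
```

View pics/c_w2.png

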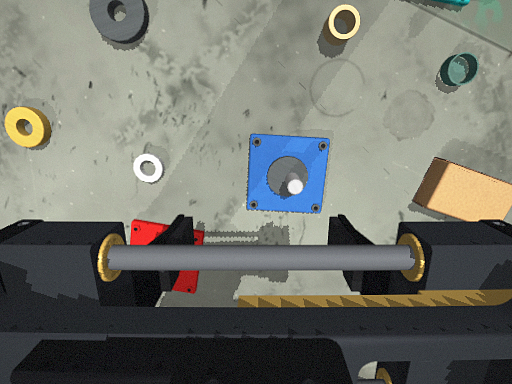

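The wrist views show the blue plate at (246,157) and then (288,173), with the bright arbor top at (248,169) and (295,186). I'll measure these in both views.

Run:
```python
from h import *
import pickle
D=[pickle.load(open(f"w{k}.pkl","rb")) for k in (1,2)]
boxes=[(200,110,292,203),(242,128,335,218)]
ob={"top":[], "plate":[]}
foot=[]
for (i,w,o),(x0,y0,x1,y1) in zip(D,boxes):
    c=w[y0:y1,x0:x1];g=cv2.cvtColor(c,cv2.COLOR_RGB2HSV)
    m=((g[...,2]>190)&(g[...,1]<50)).astype(np.uint8)
    n,l,st,ce=cv2.connectedComponentsWithStats(m);k=1+np.argmax(st[1:,4])
    print("top",ce[k]+[x0,y0],st[k])
    cn=cv2.findContours((l==k).astype(np.uint8),0,2)[0][0]
    (cx,cy),r=cv2.minEnclosingCircle(cn);ob["top"].append((i,(cx+x0,cy+y0)));print(cx+x0,cy+y0,r)
    b=((g[...,0]>98)&(g[...,0]<128)&(g[...,1]>130)).astype(np.uint8)
    b=cv2.morphologyEx(b,cv2.MORPH_OPEN,np.ones((3,3)))
    cn=max(cv2.findContours(b,0,2)[0],key=cv2.contourArea).reshape(-1,2)+[x0,y0]
    W=plane(i,cn,.012)[:,:2]
    r=cv2.minAreaRect((W*1000).astype(np.float32));print("plate@12mm",r)
    q=cv2.approxPolyDP(cv2.convexHull(cn),6,True).reshape(-1,2);print(q.tolist())
    cv2.imwrite("pics/d_%d.png"%x0,cv2.resize(c[:,:,::-1],None,fx=6,fy=6,interpolation=2))
print(tri(ob["top"]))
for i,p in ob["top"]: print(plane(i,p,.058))
it=camera_info("top");t=cv2.imread("pics/a_top.png")
print("top cam arbor", plane(it,(150+681/5-.4,150+287/5-.4),.058))
is_=camera_info("side");
```

```text
top [217.73643411 197.25193798] [  0  75  46  18 258]
222.5 193.5 22.94568634033203
plate@12mm ((492.2518310546875, 16.10247039794922), (99.14102935791016, 98.787353515625), 18.383569717407227)
[[207, 117], [286, 121], [281, 190], [251, 196], [206, 186]]
top [256.88888889 212.2173913 ] [  0  72  43  18 207]
263.0 207.5 21.476831436157227
plate@12mm ((492.39544677734375, 16.379051208496094), (99.38431549072266, 99.02839660644531), 18.461984634399414)
[[251, 134], [329, 140], [321, 205], [306, 212], [247, 203]]
(array([0.43680337, 0.02688727, 0.00710249]), [np.float64(0.9), np.float64(0.9)])
[[0.45332267 0.02578003 0.058     ]]
[[0.45489791 0.03424452 0.058     ]]
top cam arbor [[0.49555534 0.01025941 0.058     ]]
```

View pics/d_200.png

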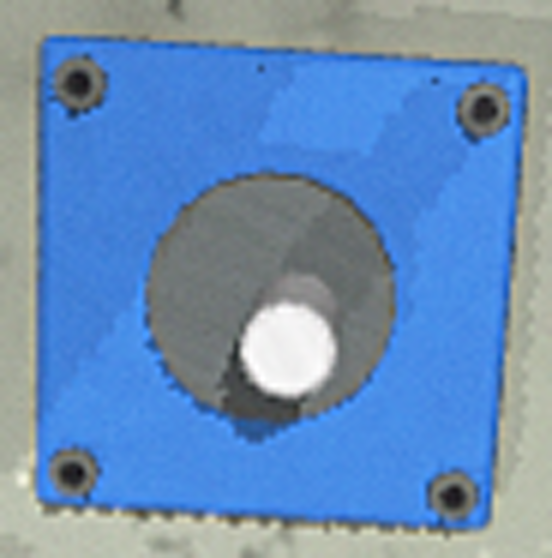

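View pics/d_242.png

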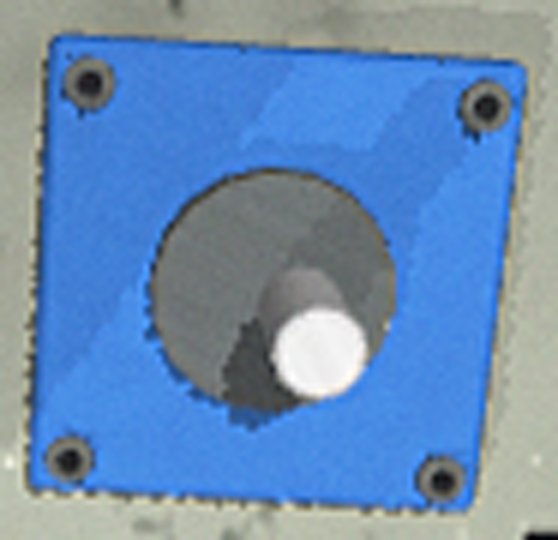

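The crops show the dark foot as a clean disc, with the arbor rising from its right side and the white top well isolated. I'll restrict the mask to it.

Run:
```python
from h import *
import pickle
D=[pickle.load(open(f"w{k}.pkl","rb")) for k in (1,2)]
boxes=[(232,150,264,182),(280,168,312,200)]
ob=[]
for (i,w,o),(x0,y0,x1,y1) in zip(D,boxes):
    c=w[y0:y1,x0:x1];g=cv2.cvtColor(c,cv2.COLOR_RGB2HSV)
    m=((g[...,2]>185)&(g[...,1]<50)).astype(np.uint8)
    n,l,st,ce=cv2.connectedComponentsWithStats(m);k=1+np.argmax(st[1:,4])
    p=ce[k]+[x0,y0];ob.append((i,p));print(p,st[k],plane(i,p,.058))
print("tri",tri(ob))
bx=[(200,110,292,203),(242,128,335,218)]
for (i,w,o),(x0,y0,x1,y1) in zip(D,bx):   # foot: non-blue inside plate, hull at z=.02
    c=w[y0+20:y1-16,x0+16:x1-18];g=cv2.cvtColor(c,cv2.COLOR_RGB2HSV)
    m=((g[...,1]<110)).astype(np.uint8)
    cn=max(cv2.findContours(m,0,2)[0],key=cv2.contourArea)
    W=plane(i,cv2.convexHull(cn).reshape(-1,2)+[x0+16,y0+20],.02)[:,:2]*1000
    print("foot",cv2.minEnclosingCircle(W.astype(np.float32)),cv2.fitEllipse(W.astype(np.float32)))
```

```text
[247.60326087 167.69565217] [  8  10  16  16 184] [[0.49183114 0.01022127 0.058     ]]
[295.05747126 186.35632184] [  8  11  15  15 174] [[0.49182617 0.01015931 0.058     ]]
tri (array([0.49189688, 0.01023125, 0.05832036]), [np.float64(0.0), np.float64(0.0)])
foot ((492.0113830566406, 15.742753028869629), 26.03680419921875) ((491.91400146484375, 16.05135154724121), (50.851009368896484, 51.805999755859375), 85.22119140625)
foot ((492.3269958496094, 15.636474609375), 26.371734619140625) ((492.0168762207031, 16.101207733154297), (51.133338928222656, 52.16684341430664), 136.91847229003906)
```

The two views agree on the arbor at (0.4918, 0.0102), with its top at z=0.0583 (expected 0.058). The seat is at (0.4922, 0.016), so the offset is 6 mm as stated. Next, the large ring.

Call:
{"api": "jog_arm", "payload": {"increments": [[[0,0,0,0.09,0.21,-0.05,-1],[0,0,0,0.09,0.21,-0.05,-1],[0,0,0,0.09,0.21,-0.05,-1],[0,0,0,0.09,0.21,-0.05,-1],[0,0,0,0.09,0.21,-0.05,-1],[0,0,0,0.09,0.21,-0.05,-1],[0,0,0,0.09,0.21,-0.05,-1]]]}}

```text
time: 2.95
position: [0.577, 0.2579, 0.1413]
tool_rot: [-0.134, 0.695, -0.694, 0.133]
ft_force: [-0.7, 0.4, -0.1]
grip_width: 0.087
```

Run:
```python
from h import *
import pickle
i=camera_info("wrist");w=camera("wrist")
pickle.dump((i,w,get_obs()),open("w3.pkl","wb"))
save("pics/e1.png",w)
```

Call:
{"api": "jog_arm", "payload": {"increments": [[[0,0,0,0.02,-0.04,0,-1],[0,0,0,0.02,-0.04,0,-1],[0,0,0,0.02,-0.04,0,-1]]]}}

```text
time: 3.3
position: [0.597, 0.2144, 0.1422]
tool_rot: [-0.132, 0.695, -0.695, 0.131]
ft_force: [-0.4, 0.7, 0.6]
grip_width: 0.087
```

Run:
```python
from h import *
import pickle
i=camera_info("wrist");w=camera("wrist")
pickle.dump((i,w,get_obs()),open("w4.pkl","wb"))
save("pics/e2.png",w)
```

```text
(no output)
```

View pics/e1.png

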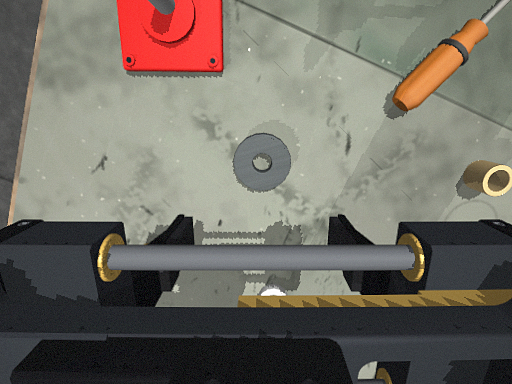

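View pics/e2.png

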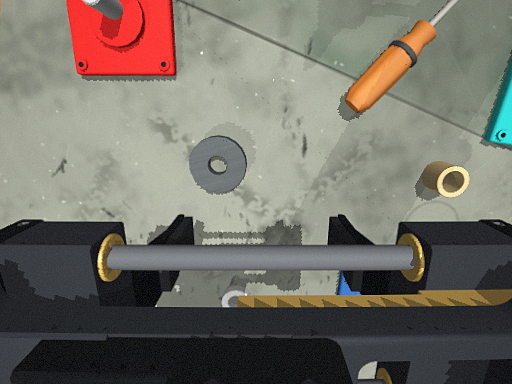

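The dark ring is at (262,162) in the first view and (218,164) in the second.

```bash
cat >> h.py <<'E'
def ring(i,w,c0,half,mask):
    """outer and bore contour centres (pixels) of ring near c0; contours"""
    x0,y0=c0[0]-half,c0[1]-half
    c=w[y0:y0+2*half,x0:x0+2*half];g=cv2.cvtColor(c,cv2.COLOR_RGB2HSV)
    m=mask(g,c.astype(int)).astype(np.uint8)
    m=cv2.morphologyEx(m,cv2.MORPH_CLOSE,np.ones((3,3)))
    n,l,st,ce=cv2.connectedComponentsWithStats(m);k=1+np.argmax(st[1:,4]);m=(l==k).astype(np.uint8)
    cn,hi=cv2.findContours(m,cv2.RETR_CCOMP,cv2.CHAIN_APPROX_NONE)
    out=[q for q,h in zip(cn,hi[0]) if h[3]<0];inn=[q for q,h in zip(cn,hi[0]) if h[3]>=0]
    o=max(out,key=len).reshape(-1,2)+[x0,y0]
    b=max(inn,key=len).reshape(-1,2)+[x0,y0] if inn else None
    return o,b,m
E
python3 - <<'E'
from h import *
import pickle
ob=[];oo=[]
for k,c in ((3,(262,162)),(4,(218,164))):
    i,w,o=pickle.load(open(f"w{k}.pkl","rb"))
    print(w[c[1],c[0]+18],w[c[1],c[0]],w[c[1],c[0]-45],w[c[1]-25,c[0]+25])
    O,B,m=ring(i,w,c,36,lambda g,c:(c[...,0]<=c[...,2]+2)&(g[...,2]<135))
    cv2.imwrite(f"pics/m{k}.png",cv2.resize(m*255,None,fx=5,fy=5))
    e=cv2.fitEllipse(cv2.convexHull(O));oo.append((i,e[0]))
    W=plane(i,O,.016)[:,:2]*1000
    print("outer",e,cv2.fitEllipse(cv2.convexHull(W.astype(np.float32))))
    if B is not None:
        W=plane(i,B,.016)[:,:2]*1000;eb=cv2.fitEllipse(B);ob.append((i,eb[0]));print("bore",eb,cv2.fitEllipse(W.astype(np.float32)))
print(tri(oo));print(tri(ob) if len(ob)>1 else "")
E
```

```text
[108 117 118] [155 159 145] [181 188 168] [162 165 149]
outer ((261.57684326171875, 161.78854370117188), (56.68110656738281, 58.542484283447266), 25.98786735534668) ((594.38037109375, 264.7559814453125), (60.58742904663086, 63.29033660888672), 92.26074981689453)
bore ((261.76708984375, 161.33984375), (17.287748336791992, 19.071043014526367), 93.94456481933594) ((595.6829223632812, 265.0090637207031), (18.68563461303711, 20.34296417236328), 16.833341598510742)
[112 117 121] [159 162 149] [185 189 170] [165 170 154]
outer ((217.6832733154297, 163.60484313964844), (56.737369537353516, 57.623905181884766), 142.08782958984375) ((595.258544921875, 264.2447814941406), (60.85367202758789, 62.933074951171875), 83.5439224243164)
bore ((218.16534423828125, 163.99525451660156), (15.764506340026855, 18.921247482299805), 117.33394622802734) ((595.8265380859375, 263.83514404296875), (17.43497657775879, 20.05120849609375), 175.26124572753906)
(array([0.59458741, 0.26478811, 0.01077786]), [np.float64(0.3), np.float64(0.3)])
(array([0.59440324, 0.26446481, 0.0091    ]), [np.float64(0.2), np.float64(0.2)])
```

Centre ≈ (0.5955, 0.2645), outside diameter ≈ 62 mm. The triangulated height of about 10 mm lies between the bench and the top face, so it is plausible. Going down.

Call:
{"api": "jog_arm", "payload": {"increments": [[[0,0,0,-0.0015,0.05,0,-1],[0,0,0,-0.0015,0.05,-0.04,-1],[0,0,0,-0.0015,0.05,-0.08,-1],[0,0,0,-0.0015,0.05,-0.11,-1],[0,0,0,-0.0015,0.05,-0.11,-1],[0,0,0,-0.0015,0.05,-0.11,-1]]]}}

```text
time: 3.95
position: [0.5946, 0.2654, 0.0323]
tool_rot: [-0.133, 0.695, -0.694, 0.131]
ft_force: [1.0, 0.5, -0.7]
grip_width: 0.0874
```

Run:
```python
from h import *
print(get_obs()["position"])
save("pics/f1.png",camera("wrist"))
```

```text
[0.59463179 0.26543257 0.03232051]
```

View pics/f1.png

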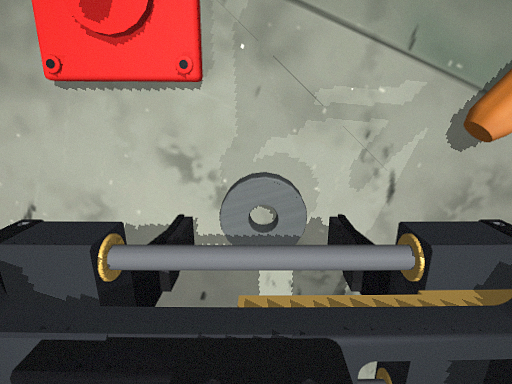

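The ring sits centred between the fingers, with the bore at (263,215). Descending and gripping.

Call:
{"api": "jog_arm", "payload": {"increments": [[[0,0,0,0.001,-0.001,-0.015,-1],[0,0,0,0.001,-0.001,-0.029,-1],[0,0,0,0.001,-0.001,-0.029,-1],[0,0,0,0.001,-0.001,-0.029,-1],[0,0,0,0.001,-0.001,-0.029,0],[0,0,0,0.001,-0.001,-0.029,0.6],[0,0,0,0.001,-0.001,-0.029,1],[0,0,0,0.001,-0.001,-0.029,1]]], "squeeze": 30}}

```text
time: 4.8
position: [0.5971, 0.2648, 0.0049]
tool_rot: [-0.132, 0.695, -0.694, 0.132]
ft_force: [-0.5, -0.6, 0.6]
grip_width: 0.0625
```

Call:
{"api": "jog_arm", "payload": {"increments": [[[0,0,0,0,0,0,1],[0,0,0,0,0,0,1],[0,0,0,0,0,0,1],[0,0,0,0,0,0,1]]]}}

```text
time: 5.2
position: [0.597, 0.2647, 0.0049]
tool_rot: [-0.132, 0.695, -0.694, 0.132]
ft_force: [-0.6, -0.3, -0.3]
grip_width: 0.06
```

Call:
{"api": "jog_arm", "payload": {"increments": [[[0,0,0,0,0,0.02,1],[0,0,0,0,0,0.06,1],[0,0,0,0,0,0.1,1],[0,0,0,0,0,0.1,1],[0,0,0,0,0,0.1,1],[0,0,0,0,0,0.1,1]]]}}

```text
time: 5.8
position: [0.5953, 0.2643, 0.1031]
tool_rot: [-0.133, 0.695, -0.694, 0.131]
ft_force: [-0.1, -0.5, -3.0]
grip_width: 0.0604
```

Run:
```python
from h import *
import pickle
o=get_obs();print(o["position"],o["grip_width"],o["ft_force"])
i=camera_info("wrist");w=camera("wrist");pickle.dump((i,w,o),open("w5.pkl","wb"))
save("pics/f2.png",w)
save("pics/f2s.png",cv2.resize(camera("side")[150:310,130:320],None,fx=3.5,fy=3.5))
```

```text
[0.59532563 0.26430973 0.10313872] 0.060381930968044464 [-0.07171507 -0.4905683  -3.04249956]
```

View pics/f2.png

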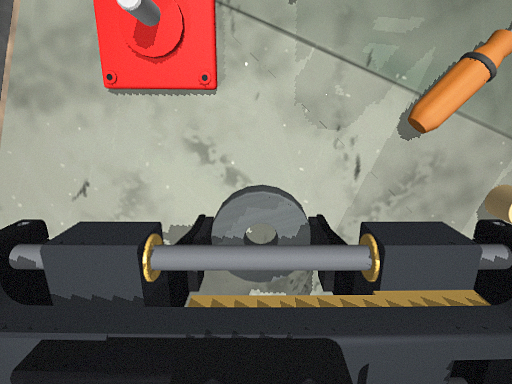

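View pics/f2s.png

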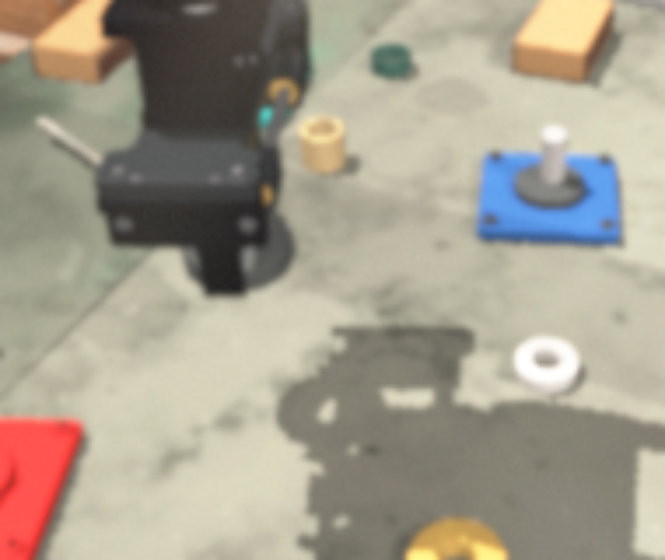

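The ring is held and the force reads −3 N in z, about its weight. Now I'll find where the ring sits relative to the TCP, using the top-face plane at TCP+0.011.

Run:
```python
from h import *
import pickle
i,w,o=pickle.load(open("w5.pkl","rb"))
x0,y0=200,175
c=w[y0:280,x0:325]
from scipy.optimize import least_squares
print(proj(i,o["position"]),proj(i,o["position"]+[0,0,.011]))
print(w[200,255],w[230,225],w[232,262],w[240,262],w[189,262],w[183,262],w[270,262],w[275,280])
b=cv2.resize(c[:,:,::-1],None,fx=5,fy=5,interpolation=cv2.INTER_CUBIC)
# overlay predicted outer/bore circles for ring centred at TCP
zt=o["position"][2]+.011
a=np.linspace(0,6.283,120)
for r in (.031,.0102):
    P=o["position"]+np.c_[r*np.cos(a),r*np.sin(a),.011+0*a]
    for u,v in proj(i,P): cv2.circle(b,(int((u-x0+.5)*5),int((v-y0+.5)*5)),1,(0,255,0),-1)
cv2.imwrite("pics/f3.png",b)
```

```text
[[261.76149971 227.63693394]] [[261.80305266 235.19505857]]
[111 118 116] [108 114 113] [123 129 113] [125 128 116] [66 71 73] [184 188 175] [84 86 90] [ 97 102 103]
```

View pics/f3.png

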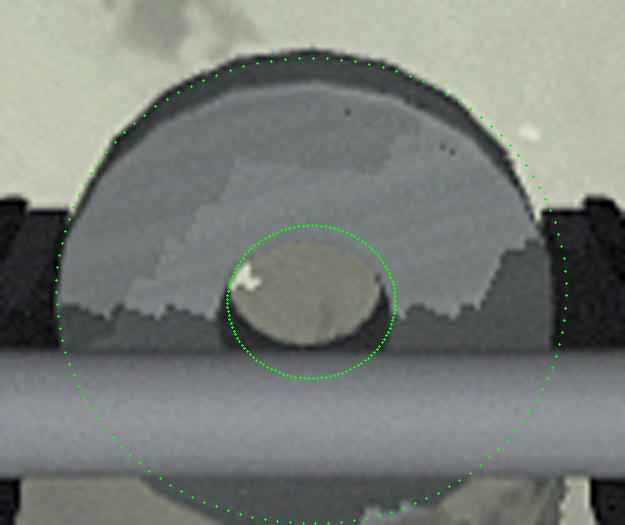

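```bash
cat >> h.py <<'E'
def circ(P):
    A=np.c_[2*P,np.ones(len(P))];s=np.linalg.lstsq(A,(P**2).sum(1),rcond=None)[0]
    r=np.sqrt(s[2]+s[0]**2+s[1]**2);return s[:2],r,np.std(np.linalg.norm(P-s[:2],axis=1)-r)
E
python3 - <<'E'
from h import *
import pickle
i,w,o=pickle.load(open("w5.pkl","rb"))
g=cv2.cvtColor(w,cv2.COLOR_RGB2GRAY).astype(float)
bot=[];top=[]
def cross(a,b,t): return (a-t)/(a-b)
for x in range(228,300):
    col=g[180:226,x]
    k=np.argmax(col<130); 
    if k==0: continue
    bot.append((x,180+k-1+cross(col[k-1],col[k],130)))
    j=k+np.argmax(col[k:]<90)
    if col[j]>=90: continue
    m=j+np.argmax(col[j:]>92)
    if m>j: top.append((x,180+m-1+cross(col[m-1],col[m],92)))
bot=np.array(bot,float);top=np.array(top,float)
print(len(bot),len(top));print(bot[::10].round(1).tolist());print(top[::10].round(1).tolist())
p=o["position"]
for h in (-.01,-.005,0,.004,.006,.008,.011):
    B=plane(i,bot,p[2]+h)[:,:2];T=plane(i,top,p[2]+h)[:,:2]
    cb,ct=circ(B),circ(T)
    print(h,"as bottom",((cb[0]-p[:2])*1000).round(1),(cb[1]*1000).round(2),(cb[2]*1000).round(2)," as top",((ct[0]-p[:2])*1000).round(1),(ct[1]*1000).round(2),(ct[2]*1000).round(2))
E
```

```text
72 72
[[228.0, 196.9], [238.0, 189.7], [248.0, 185.8], [258.0, 184.5], [268.0, 185.2], [278.0, 187.4], [288.0, 192.5], [298.0, 201.6]]
[[228.0, 202.6], [238.0, 196.6], [248.0, 192.3], [258.0, 191.2], [268.0, 191.4], [278.0, 193.3], [288.0, 198.5], [298.0, 206.9]]
-0.01 as bottom [-6.  -1.4] 32.27 0.14  as top [-11.5  -3.9] 33.96 0.16
-0.005 as bottom [-3.8 -0.6] 31.34 0.14  as top [-9.2 -3. ] 32.98 0.15
0 as bottom [-1.7  0.2] 30.4 0.13  as top [-6.9 -2.1] 32.0 0.15
0.004 as bottom [0.1 0.9] 29.66 0.13  as top [-5.  -1.4] 31.21 0.15
0.006 as bottom [0.9 1.2] 29.28 0.13  as top [-4.1 -1. ] 30.82 0.14
0.008 as bottom [1.8 1.6] 28.91 0.13  as top [-3.2 -0.6] 30.43 0.14
0.011 as bottom [3.1 2.1] 28.35 0.12  as top [-1.8 -0.1] 29.84 0.14
```

The bore and outer edge agree that the ring centre lies about 2–3 mm from the TCP, towards the robot, with no lateral offset and little tilt. I'll hover over the arbor with a 17 mm gap and look through the bore.

Call:
{"api": "jog_arm", "payload": {"increments": [[[0,0,0,-0.02,-0.045,0,1],[0,0,0,-0.036,-0.09,0,1],[0,0,0,-0.054,-0.135,0,1],[0,0,0,-0.072,-0.18,0,1],[0,0,0,-0.09,-0.225,0,1],[0,0,0,-0.101,-0.253,-0.012,1],[0,0,0,-0.101,-0.253,-0.023,1],[0,0,0,-0.101,-0.253,-0.023,1]]]}}

```text
time: 6.7
position: [0.493, 0.011, 0.0778]
tool_rot: [-0.134, 0.696, -0.694, 0.128]
ft_force: [0.1, 0.5, -2.2]
grip_width: 0.0599
```

Call:
{"api": "jog_arm", "payload": {"increments": [[[0,0,0,0,0,0,1],[0,0,0,0,0,0,1]]]}}

```text
time: 6.9
position: [0.4933, 0.0121, 0.0775]
tool_rot: [-0.135, 0.696, -0.694, 0.129]
ft_force: [0.6, -0.4, -2.3]
grip_width: 0.0602
```

```bash
cat > look.py <<'E'
from h import *
import pickle,sys
n=sys.argv[1];h=float(sys.argv[2])
o=get_obs();print(o["position"].round(4),o["ft_force"].round(1),o["grip_width"].round(4))
i=camera_info("wrist");w=camera("wrist");pickle.dump((i,w,o),open(n+".pkl","wb"))
x0,y0=195,165
b=cv2.resize(w[y0:285,x0:330][:,:,::-1],None,fx=5,fy=5,interpolation=cv2.INTER_CUBIC)
a=np.linspace(0,6.283,100)
def dr(c,r,z,col):
    for u,v in proj(i,np.c_[c[0]+r*np.cos(a),c[1]+r*np.sin(a),z+0*a]): cv2.circle(b,(int((u-x0+.5)*5),int((v-y0+.5)*5)),1,col,-1)
dr((.4918,.0102),.009,.058,(0,0,255))
dr(o["position"],.0102,o["position"][2]+h,(0,255,0))
cv2.imwrite(f"pics/{n}.png",b)
E
python3 look.py g1 .011
```

```text
Traceback (most recent call last):
  File "look.py", line 4, in <module>
    o=get_obs();print(o["position"].round(4),o["ft_force"].round(1),o["grip_width"].round(4))
                                                                    ^^^^^^^^^^^^^^^^^^^^^
AttributeError: 'float' object has no attribute 'round'
```

```bash
sed -i 's/o\["grip_width"\].round(4)/round(o["grip_width"],4)/' look.py; python3 look.py g1 .011
```

```text
[0.4933 0.0121 0.0775] [ 0.6 -0.4 -2.3] 0.0602
```

View pics/g1.png

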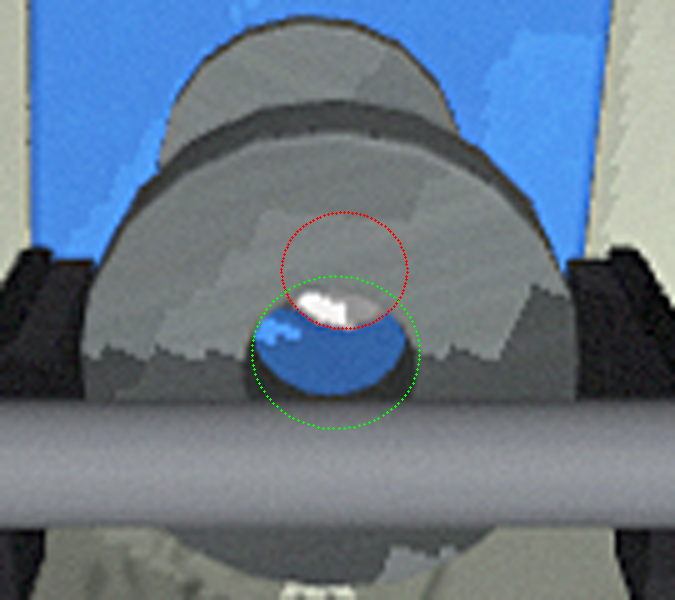

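The red circle (predicted arbor) meets the visible arbor top at (347,328), so the arbor measurement holds. I'll use bore-edge rays to get the ring centre and check its tilt.

Run:
```python
from h import *
import pickle
i,w,o=pickle.load(open("g1.pkl","rb"));p=o["position"]
g=cv2.cvtColor(w,cv2.COLOR_RGB2GRAY).astype(int)
u=np.array([.928,.374]);v=np.array([-.374,.928])  # u: image up, v: image left
def px(x,y): return (195+x/5-.5,165+y/5-.5)
def rel(P): d=(P[:,:2]-p[:2])*1000;return np.c_[d@u,d@v].round(2)
print("bore top rim far edge h11",rel(plane(i,px(330,288),p[2]+.011)))
print("bore top rim L,R",rel(plane(i,[px(246,365),px(413,365)],p[2]+.011)))
print("bore bottom rim near edge h-5",rel(plane(i,px(330,396),p[2]-.005)))
print("bore bottom L,R",rel(plane(i,[px(254,340),px(408,340)],p[2]-.005)))
print("outer top far", rel(plane(i,px(335,133),p[2]+.011)),"outer bottom far",rel(plane(i,px(335,102),p[2]-.005)))
print("outer top L R",rel(plane(i,[px(82,365),px(578,365)],p[2]+.011)))
print("outer top near",rel(plane(i,px(335,585),p[2]+.011)))
d=(np.array([.4918,.0102])-p[:2])*1000;print("arbor",d@u,d@v)
b=cv2.resize(w[205:260,235:290][:,:,::-1],None,fx=10,fy=10,interpolation=0);cv2.imwrite("pics/g1z.png",b)
```

```text
bore top rim far edge h11 [[8.71 0.67]]
bore top rim L,R [[-1.41 11.01]
 [-1.52 -9.38]]
bore bottom rim near edge h-5 [[-14.17   0.94]]
bore bottom L,R [[-5.77 11.07]
 [-5.88 -9.59]]
outer top far [[28.16 -0.06]] outer bottom far [[ 2.736e+01 -2.000e-02]]
outer top L R [[ -1.33  31.08]
 [ -1.65 -29.51]]
outer top near [[-32.71   0.35]]
arbor -2.0741908651706837 -1.1648250375453453
```

View pics/g1z.png

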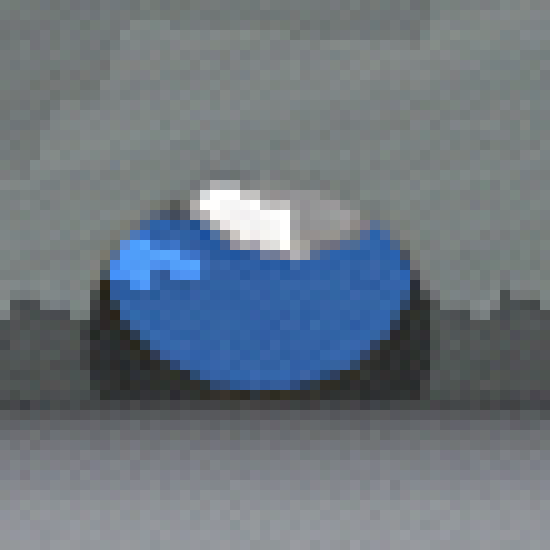

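Call:
{"api": "jog_arm", "payload": {"increments": [[[0,0,0,0.001,-0.0012,-0.004,1],[0,0,0,0.001,-0.0012,-0.008,1],[0,0,0,0.001,-0.0012,-0.008,1],[0,0,0,0.001,-0.0012,-0.008,1]]]}}

```text
time: 7.35
position: [0.4943, 0.011, 0.0696]
tool_rot: [-0.135, 0.696, -0.694, 0.129]
ft_force: [-0.8, 0.2, -2.2]
grip_width: 0.06
```

```bash
python3 look.py g2 .011;python3 - <<'E'
from h import *
import pickle
from scipy.spatial.transform import Rotation as R
i,w,o=pickle.load(open("g2.pkl","rb"));print(R.from_quat(o["tool_rot"]).as_matrix().round(3))
cv2.imwrite("pics/g2z.png",cv2.resize(w[205:260,235:290][:,:,::-1],None,fx=10,fy=10,interpolation=0))
s=camera("side");t=camera("top")
save("pics/g2s.png",cv2.resize(s[150:240,240:340],None,fx=6,fy=6,interpolation=2))
E
```

```text
[0.4943 0.011  0.0696] [-0.8  0.2 -2.2] 0.06
[[-0.93  -0.009  0.366]
 [-0.366  0.001 -0.931]
 [ 0.008 -1.    -0.005]]
```

View pics/g2.png

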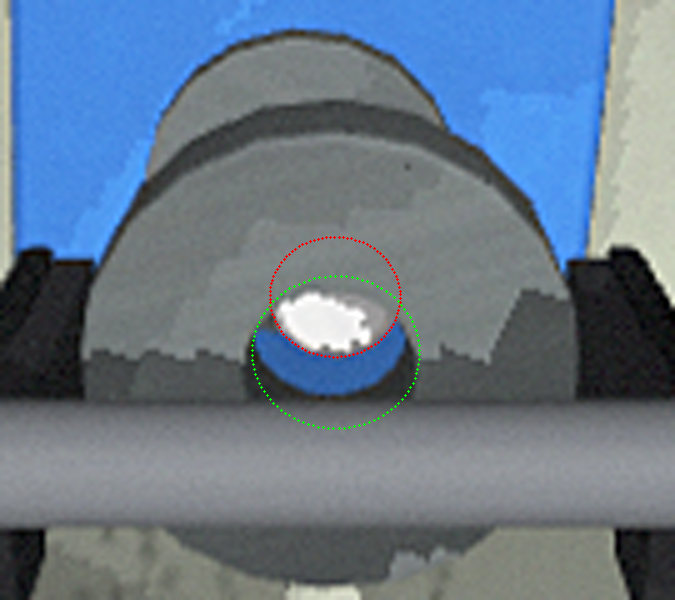

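View pics/g2z.png

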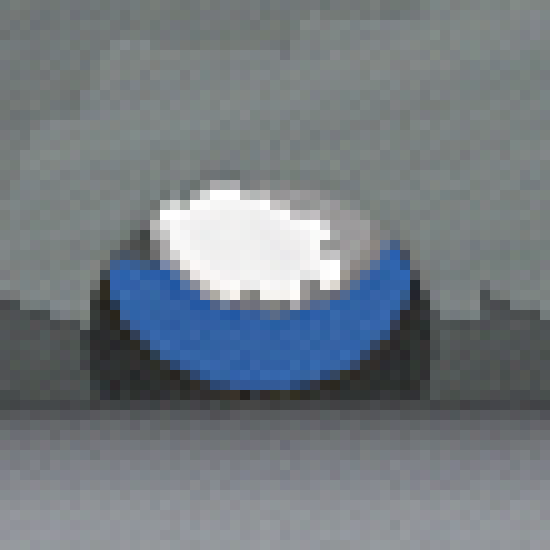

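View pics/g2s.png

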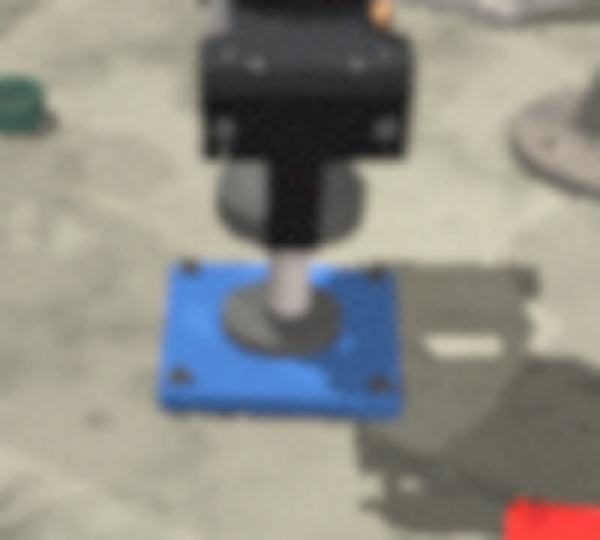

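Through the bore the arbor top sits about 0.6 mm to the right of the hole centre, and roughly centred fore and aft. I'll make a small correction, then descend slowly watching the force.

Call:
{"api": "jog_arm", "payload": {"increments": [[[0,0,0,0.0007,-0.0004,-0.001,1],[0,0,0,0.0007,-0.0004,-0.002,1],[0,0,0,0.0007,-0.0004,-0.003,1],[0,0,0,0.0007,-0.0004,-0.004,1],[0,0,0,0.0007,-0.0004,-0.0045,1]]]}}

```text
time: 8.0
position: [0.4951, 0.0104, 0.0652]
tool_rot: [-0.134, 0.696, -0.694, 0.129]
ft_force: [0.2, 0.3, -2.2]
grip_width: 0.0602
```

Call:
{"api": "jog_arm", "payload": {"increments": [[[0,0,0,0,0,-0.0005,1],[0,0,0,0,0,-0.001,1],[0,0,0,0,0,-0.0015,1],[0,0,0,0,0,-0.002,1]]]}}

```text
time: 8.4
position: [0.4951, 0.0104, 0.0632]
tool_rot: [-0.134, 0.696, -0.694, 0.129]
ft_force: [-0.1, -1.2, -3.2]
grip_width: 0.0603
```

Call:
{"api": "jog_arm", "payload": {"increments": [[[0,0,0,0,0,-0.0005,1],[0,0,0,0,0,-0.001,1],[0,0,0,0,0,-0.0015,1],[0,0,0,0,0,-0.002,1]]]}}

```text
time: 8.8
position: [0.4951, 0.0104, 0.0612]
tool_rot: [-0.134, 0.696, -0.694, 0.129]
ft_force: [0.8, -0.2, -3.0]
grip_width: 0.0605
```

Call:
{"api": "jog_arm", "payload": {"increments": [[[0,0,0,0,0,-0.0005,1],[0,0,0,0,0,-0.001,1],[0,0,0,0,0,-0.0015,1],[0,0,0,0,0,-0.002,1]]]}}

```text
time: 9.2
position: [0.4951, 0.0104, 0.0591]
tool_rot: [-0.135, 0.696, -0.694, 0.129]
ft_force: [-0.5, -0.3, -3.0]
grip_width: 0.0604
```

The ring's underside is 4 mm below the arbor top and there is no contact force, so it is threading. Continuing down.

Call:
{"api": "jog_arm", "payload": {"increments": [[[0,0,0,0,0,-0.001,1],[0,0,0,0,0,-0.002,1],[0,0,0,0,0,-0.003,1],[0,0,0,0,0,-0.004,1],[0,0,0,0,0,-0.005,1]]]}}

```text
time: 9.7
position: [0.4951, 0.0104, 0.054]
tool_rot: [-0.135, 0.696, -0.694, 0.129]
ft_force: [0.2, -0.3, -2.1]
grip_width: 0.0602
```

Call:
{"api": "jog_arm", "payload": {"increments": [[[0,0,0,0,0,-0.001,1],[0,0,0,0,0,-0.002,1],[0,0,0,0,0,-0.003,1],[0,0,0,0,0,-0.004,1],[0,0,0,0,0,-0.005,1],[0,0,0,0,0,-0.006,1]]]}}

```text
time: 10.3
position: [0.4951, 0.0104, 0.0479]
tool_rot: [-0.135, 0.696, -0.694, 0.129]
ft_force: [-0.1, -0.2, -3.3]
grip_width: 0.0601
```

```bash
python3 look.py g3 .011
```

```text
[0.4951 0.0104 0.0479] [-0.1 -0.2 -3.3] 0.0601
```

View pics/g3.png

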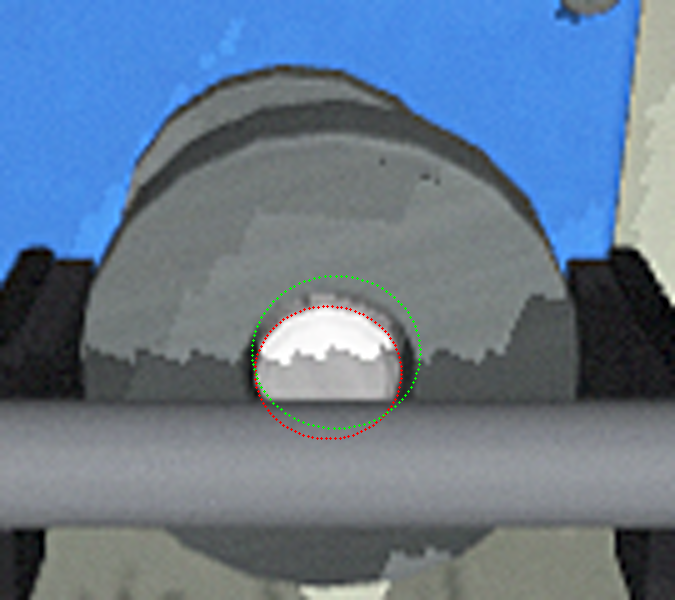

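The arbor matches the red prediction and stands centred in the bore. Continuing down to the seat, with contact expected at TCP z ≈ 0.025.

Call:
{"api": "jog_arm", "payload": {"increments": [[[0,0,0,0,0,-0.002,1],[0,0,0,0,0,-0.004,1],[0,0,0,0,0,-0.006,1],[0,0,0,0,0,-0.008,1],[0,0,0,0,0,-0.01,1]]]}}

```text
time: 10.85
position: [0.4951, 0.0104, 0.0376]
tool_rot: [-0.135, 0.696, -0.694, 0.129]
ft_force: [0.3, 0.5, -2.3]
grip_width: 0.06
```

Call:
{"api": "jog_arm", "payload": {"increments": [[[0,0,0,0,0,-0.002,1],[0,0,0,0,0,-0.004,1],[0,0,0,0,0,-0.006,1],[0,0,0,0,0,-0.008,1],[0,0,0,0,0,-0.009,1]]]}}

```text
time: 11.35
position: [0.495, 0.0104, 0.0284]
tool_rot: [-0.135, 0.696, -0.694, 0.129]
ft_force: [-0.1, 0.1, -1.9]
grip_width: 0.0604
```

Call:
{"api": "jog_arm", "payload": {"increments": [[[0,0,0,0,0,-0.0005,1],[0,0,0,0,0,-0.001,1],[0,0,0,0,0,-0.0015,1],[0,0,0,0,0,-0.002,1]]]}}

```text
time: 11.75
position: [0.4951, 0.0104, 0.0264]
tool_rot: [-0.135, 0.696, -0.694, 0.129]
ft_force: [-0.3, 0.8, -2.7]
grip_width: 0.06
```

Call:
{"api": "jog_arm", "payload": {"increments": [[[0,0,0,0,0,-0.0003,1],[0,0,0,0,0,-0.0006,1],[0,0,0,0,0,-0.0009,1]]]}}

```text
time: 12.05
position: [0.495, 0.0104, 0.0255]
tool_rot: [-0.135, 0.696, -0.694, 0.129]
ft_force: [0.5, 0.1, -2.2]
grip_width: 0.06
```

Call:
{"api": "jog_arm", "payload": {"increments": [[[0,0,0,0,0,-0.0003,1],[0,0,0,0,0,-0.0006,1],[0,0,0,0,0,-0.0008,1]]]}}

```text
time: 12.35
position: [0.495, 0.0104, 0.0248]
tool_rot: [-0.135, 0.696, -0.694, 0.129]
ft_force: [-1.2, 0.1, 1.5]
grip_width: 0.06
```

Call:
{"api": "jog_arm", "payload": {"increments": [[[0,0,0,0,0,-0.0003,1],[0,0,0,0,0,-0.0006,1]]]}}

```text
time: 12.55
position: [0.495, 0.0104, 0.0248]
tool_rot: [-0.135, 0.696, -0.694, 0.129]
ft_force: [-1.3, -0.0, 8.2]
grip_width: 0.0601
```

Contact at TCP z=0.0248 as predicted, at about 8 N. Releasing.

Call:
{"api": "jog_arm", "payload": {"increments": [[[0,0,0,0,0,0.0003,-0.5],[0,0,0,0,0,0.0003,-0.8],[0,0,0,0,0,0.0003,-1],[0,0,0,0,0,0.0003,-1],[0,0,0,0,0,0.0003,-1],[0,0,0,0,0,0.0003,-1]]]}}

```text
time: 13.15
position: [0.495, 0.0104, 0.025]
tool_rot: [-0.135, 0.696, -0.694, 0.129]
ft_force: [-0.7, -0.5, -0.3]
grip_width: 0.0862
```

Call:
{"api": "jog_arm", "payload": {"increments": [[[0,0,0,0,0,0.02,-1],[0,0,0,0,0,0.06,-1],[0,0,0,0,0,0.1,-1],[0,0,0,0,0,0.14,-1],[0,0,0,0,0,0.14,-1]]]}}

```text
time: 13.65
position: [0.4987, 0.0098, 0.1698]
tool_rot: [0.131, -0.694, 0.695, -0.133]
ft_force: [0.5, 0.6, 0.2]
grip_width: 0.087
```

Run:
```python
from h import *
import pickle
o=get_obs();print(o["position"])
i=camera_info("wrist");w=camera("wrist");pickle.dump((i,w,o),open("k1.pkl","wb"))
save("pics/k1.png",w)
O,B,m=ring(i,w,tuple(proj(i,[.4918,.0102,.036])[0].round().astype(int)),45,lambda g,c:(g[...,1]<60)&(g[...,2]<170))
W=plane(i,O,.036)[:,:2].astype(np.float32)*1000
print(cv2.minEnclosingCircle(W),cv2.fitEllipse(cv2.convexHull(W)))
```

```text
[0.4986564  0.00982528 0.1698303 ]
((493.4515686035156, 10.72955322265625), 31.23621368408203) ((493.3077392578125, 10.754400253295898), (60.61283874511719, 62.325767517089844), 109.25040435791016)
```

View pics/k1.png

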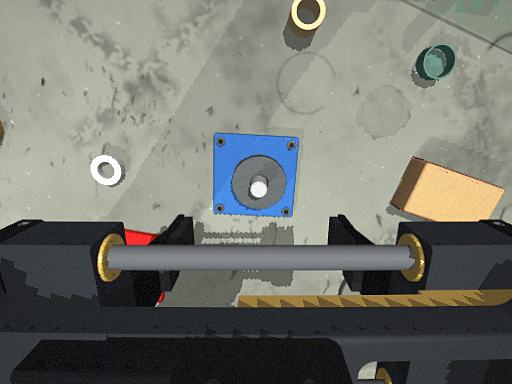

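The large ring sits on the arbor at (259,182), with diameter ≈ 61.5 mm when cast to z=0.036, so it is flat. Now the brass ring.

Call:
{"api": "jog_arm", "payload": {"increments": [[[0,0,0,-0.07,0.33,-0.03,-1],[0,0,0,-0.07,0.33,-0.03,-1],[0,0,0,-0.07,0.33,-0.03,-1],[0,0,0,-0.07,0.33,-0.03,-1],[0,0,0,-0.07,0.33,-0.03,-1],[0,0,0,-0.07,0.33,-0.03,-1],[0,0,0,-0.07,0.33,-0.03,-1],[0,0,0,-0.07,0.33,-0.03,-1]]]}}

```text
time: 14.5
position: [0.4244, 0.3436, 0.1353]
tool_rot: [-0.135, 0.695, -0.694, 0.132]
ft_force: [0.2, 0.1, 0.0]
grip_width: 0.0869
```

Call:
{"api": "jog_arm", "payload": {"increments": [[[0,0,0,0,0,0,-1],[0,0,0,0,0,0,-1]]]}}

```text
time: 14.7
position: [0.4234, 0.3426, 0.134]
tool_rot: [0.136, -0.694, 0.695, -0.131]
ft_force: [0.2, 0.1, -0.3]
grip_width: 0.0871
```

Run:
```python
from h import *
import pickle
i=camera_info("wrist");w=camera("wrist")
pickle.dump((i,w,get_obs()),open("b1.pkl","wb"))
save("pics/b1.png",w)
```

Call:
{"api": "jog_arm", "payload": {"increments": [[[0,0,0,0.01,-0.04,-0.01,-1],[0,0,0,0.01,-0.04,-0.01,-1],[0,0,0,0.01,-0.04,-0.01,-1]]]}}

```text
time: 15.05
position: [0.4344, 0.3005, 0.1242]
tool_rot: [0.135, -0.695, 0.695, -0.129]
ft_force: [0.3, -0.8, 0.5]
grip_width: 0.0869
```

Run:
```python
from h import *
import pickle
i=camera_info("wrist");w=camera("wrist")
pickle.dump((i,w,get_obs()),open("b2.pkl","wb"))
save("pics/b2.png",w)
```

```text
(no output)
```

View pics/b1.png

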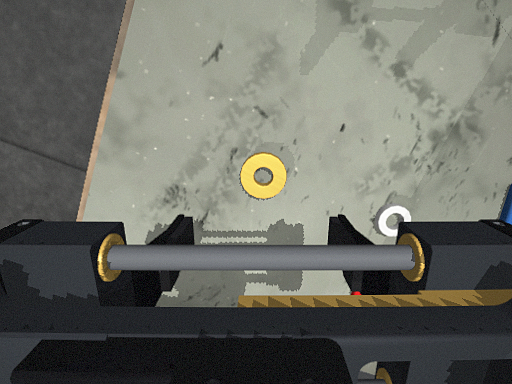

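View pics/b2.png

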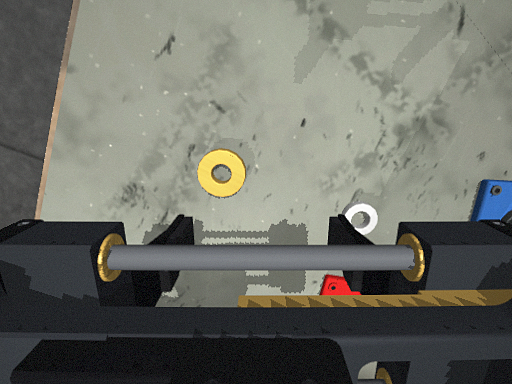

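The brass ring is at (263,176) in the first view and (221,173) in the second.

Run:
```python
from h import *
import pickle
ob=[];oo=[]
for k,c in ((1,(263,176)),(2,(221,173))):
    i,w,o=pickle.load(open(f"b{k}.pkl","rb"))
    O,B,m=ring(i,w,c,30,lambda g,c:(g[...,1]>110)&(g[...,2]>60))
    W=plane(i,O,.014)[:,:2]*1000;e=cv2.fitEllipse(cv2.convexHull(O));oo.append((i,e[0]))
    print("outer",cv2.fitEllipse(cv2.convexHull(W.astype(np.float32))))
    W=plane(i,B,.014)[:,:2]*1000;eb=cv2.fitEllipse(B);ob.append((i,eb[0]));print("bore",cv2.fitEllipse(W.astype(np.float32)))
print(tri(oo),tri(ob))
```

```text
outer ((428.70758056640625, 342.960693359375), (48.894874572753906, 50.206581115722656), 110.06880950927734)
bore ((429.3741455078125, 343.2465515136719), (18.301721572875977, 20.98428726196289), 23.955780029296875)
outer ((428.8116455078125, 342.6033630371094), (48.863502502441406, 50.97697448730469), 83.02509307861328)
bore ((429.5604248046875, 342.4189758300781), (18.347423553466797, 20.354873657226562), 171.64039611816406)
(array([0.42854881, 0.34286612, 0.01073772]), [np.float64(0.0), np.float64(0.0)]) (array([0.42821894, 0.34273885, 0.00864125]), [np.float64(0.0), np.float64(0.0)])
```

Call:
{"api": "jog_arm", "payload": {"increments": [[[0,0,0,-0.006,0.042,0,-1],[0,0,0,-0.006,0.042,-0.03,-1],[0,0,0,-0.006,0.042,-0.06,-1],[0,0,0,-0.006,0.042,-0.09,-1],[0,0,0,-0.006,0.042,-0.09,-1],[0,0,0,-0.006,0.042,-0.09,-1]]]}}

```text
time: 15.7
position: [0.4284, 0.3437, 0.0347]
tool_rot: [0.135, -0.695, 0.695, -0.13]
ft_force: [-0.1, 0.1, 0.1]
grip_width: 0.0868
```

Call:
{"api": "jog_arm", "payload": {"increments": [[[0,0,0,0,0,0,-1],[0,0,0,0,0,0,-1]]]}}

```text
time: 15.9
position: [0.4297, 0.3445, 0.0364]
tool_rot: [-0.134, 0.695, -0.694, 0.131]
ft_force: [-0.0, 0.3, -0.1]
grip_width: 0.0867
```

Run:
```python
from h import *
print(get_obs()["position"])
i=camera_info("wrist");w=camera("wrist");save("pics/b3.png",w)
O,B,m=ring(i,w,tuple(proj(i,[.4285,.3428,.014])[0].round().astype(int)),45,lambda g,c:(g[...,1]>110)&(g[...,2]>60))
print(cv2.fitEllipse(plane(i,B,.014)[:,:2].astype(np.float32)*1000))
```

```text
[0.42966996 0.34445607 0.03640407]
((430.356201171875, 343.58807373046875), (16.208206176757812, 19.579296112060547), 23.159086227416992)
```

View pics/b3.png

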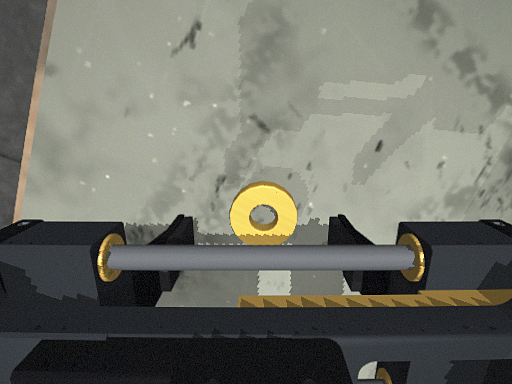

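The brass ring is centred between the fingers at (263,213). Descending and gripping.

Call:
{"api": "jog_arm", "payload": {"increments": [[[0,0,0,-0.001,-0.0012,-0.015,-1],[0,0,0,-0.001,-0.0012,-0.032,-1],[0,0,0,-0.001,-0.0012,-0.032,-1],[0,0,0,-0.001,-0.0012,-0.032,-1],[0,0,0,-0.001,-0.0012,-0.032,0],[0,0,0,-0.001,-0.0012,-0.032,0.6],[0,0,0,-0.001,-0.0012,-0.032,1],[0,0,0,-0.001,-0.0012,-0.032,1]]], "squeeze": 25}}

```text
time: 16.75
position: [0.4287, 0.3432, 0.0046]
tool_rot: [-0.134, 0.695, -0.694, 0.131]
ft_force: [-0.1, -0.0, 0.4]
grip_width: 0.0629
```

Call:
{"api": "jog_arm", "payload": {"increments": [[[0,0,0,0,0,0,1],[0,0,0,0,0,0,1],[0,0,0,0,0,0,1],[0,0,0,0,0,0,1],[0,0,0,0,0,0,1]]]}}

```text
time: 17.25
position: [0.4288, 0.3432, 0.0048]
tool_rot: [-0.134, 0.695, -0.694, 0.131]
ft_force: [0.4, -1.4, 2.7]
grip_width: 0.0488
```

Call:
{"api": "jog_arm", "payload": {"increments": [[[0,0,0,0,0,0.015,1],[0,0,0,0,0,0.05,1],[0,0,0,0,0,0.09,1],[0,0,0,0,0,0.1,1],[0,0,0,0,0,0.1,1],[0,0,0,0,0,0.1,1]]]}}

```text
time: 17.85
position: [0.4277, 0.3427, 0.1036]
tool_rot: [-0.135, 0.695, -0.694, 0.13]
ft_force: [0.1, -0.6, -2.4]
grip_width: 0.0489
```

```bash
python3 look.py b4 .010
```

```text
[0.4277 0.3427 0.1036] [ 0.1 -0.6 -2.4] 0.0489
```

View pics/b4.png

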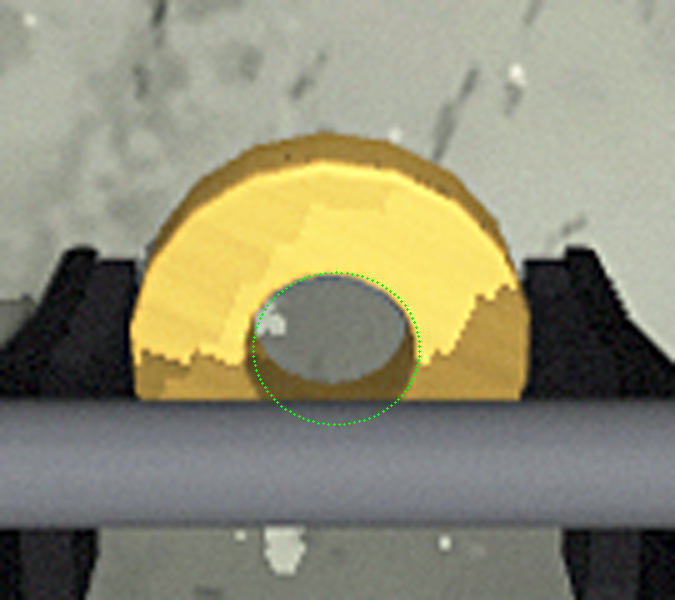

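The brass ring is held, with its bore at (330,345) in the crop. That puts its centre near u≈−1, v≈+0.8 mm from the TCP. Moving over the arbor.

Call:
{"api": "jog_arm", "payload": {"increments": [[[0,0,0,0.01,-0.045,0,1],[0,0,0,0.02,-0.09,0,1],[0,0,0,0.03,-0.14,0,1],[0,0,0,0.04,-0.185,0,1],[0,0,0,0.05,-0.23,0,1],[0,0,0,0.058,-0.28,0,1],[0,0,0,0.064,-0.32,0,1],[0,0,0,0.0655,-0.3325,0,1]]]}}

```text
time: 18.7
position: [0.4933, 0.0063, 0.1015]
tool_rot: [0.134, -0.695, 0.695, -0.128]
ft_force: [-0.6, 0.1, -2.1]
grip_width: 0.049
```

Call:
{"api": "jog_arm", "payload": {"increments": [[[0,0,0,0,0,0,1],[0,0,0,0,0,0,1]]]}}

```text
time: 18.9
position: [0.4921, 0.0068, 0.1003]
tool_rot: [-0.135, 0.696, -0.694, 0.126]
ft_force: [-1.2, 0.3, -2.2]
grip_width: 0.0487
```

Call:
{"api": "jog_arm", "payload": {"increments": [[[0,0,0,0.001,0.003,-0.01,1],[0,0,0,0.001,0.003,-0.02,1],[0,0,0,0.001,0.003,-0.028,1],[0,0,0,0.001,0.003,-0.03,1],[0,0,0,0.001,0.003,-0.03,1]]]}}

```text
time: 19.4
position: [0.4927, 0.0103, 0.0696]
tool_rot: [-0.135, 0.696, -0.694, 0.126]
ft_force: [0.1, -0.6, -1.8]
grip_width: 0.0488
```

```bash
python3 look.py b5 .0093
```

```text
[0.4927 0.0103 0.0696] [ 0.1 -0.6 -1.8] 0.0488
```

View pics/b5.png

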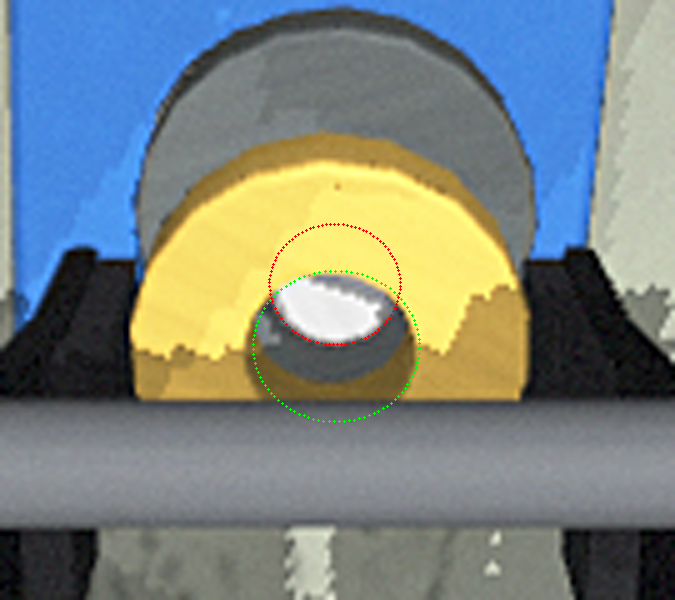

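The arbor prediction matches again (lower edge at (336,344)). I'll add 0.6 mm in x and descend gently.

Call:
{"api": "jog_arm", "payload": {"increments": [[[0,0,0,0.0006,-0.0002,-0.001,1],[0,0,0,0.0006,-0.0002,-0.002,1],[0,0,0,0.0006,-0.0002,-0.003,1],[0,0,0,0.0006,-0.0002,-0.004,1],[0,0,0,0.0006,-0.0002,-0.005,1]]]}}

```text
time: 19.95
position: [0.4937, 0.0098, 0.065]
tool_rot: [-0.135, 0.696, -0.694, 0.127]
ft_force: [-0.0, 0.2, -0.8]
grip_width: 0.049
```

Call:
{"api": "jog_arm", "payload": {"increments": [[[0,0,0,0,0,-0.0005,1],[0,0,0,0,0,-0.001,1],[0,0,0,0,0,-0.0015,1],[0,0,0,0,0,-0.002,1]]]}}

```text
time: 20.35
position: [0.4937, 0.0099, 0.063]
tool_rot: [-0.135, 0.696, -0.694, 0.127]
ft_force: [0.8, -0.1, -0.8]
grip_width: 0.049
```

Call:
{"api": "jog_arm", "payload": {"increments": [[[0,0,0,0,0,-0.0005,1],[0,0,0,0,0,-0.001,1],[0,0,0,0,0,-0.0015,1],[0,0,0,0,0,-0.002,1]]]}}

```text
time: 20.75
position: [0.4937, 0.0098, 0.061]
tool_rot: [-0.135, 0.696, -0.694, 0.127]
ft_force: [-0.3, 0.0, -2.1]
grip_width: 0.049
```

Call:
{"api": "jog_arm", "payload": {"increments": [[[0,0,0,0,0,-0.0005,1],[0,0,0,0,0,-0.001,1],[0,0,0,0,0,-0.0015,1],[0,0,0,0,0,-0.002,1],[0,0,0,0,0,-0.0025,1]]]}}

```text
time: 21.25
position: [0.4936, 0.0098, 0.0584]
tool_rot: [-0.135, 0.696, -0.694, 0.127]
ft_force: [-0.1, -0.2, -1.4]
grip_width: 0.049
```

Call:
{"api": "jog_arm", "payload": {"increments": [[[0,0,0,0,0,-0.001,1],[0,0,0,0,0,-0.002,1],[0,0,0,0,0,-0.003,1],[0,0,0,0,0,-0.004,1],[0,0,0,0,0,-0.005,1]]]}}

```text
time: 21.75
position: [0.4936, 0.0099, 0.0533]
tool_rot: [-0.135, 0.696, -0.694, 0.127]
ft_force: [-0.7, 0.6, -1.6]
grip_width: 0.0489
```

```bash
python3 look.py b6 .0093
```

```text
[0.4936 0.0099 0.0533] [-0.7  0.6 -1.6] 0.0489
```

View pics/b6.png

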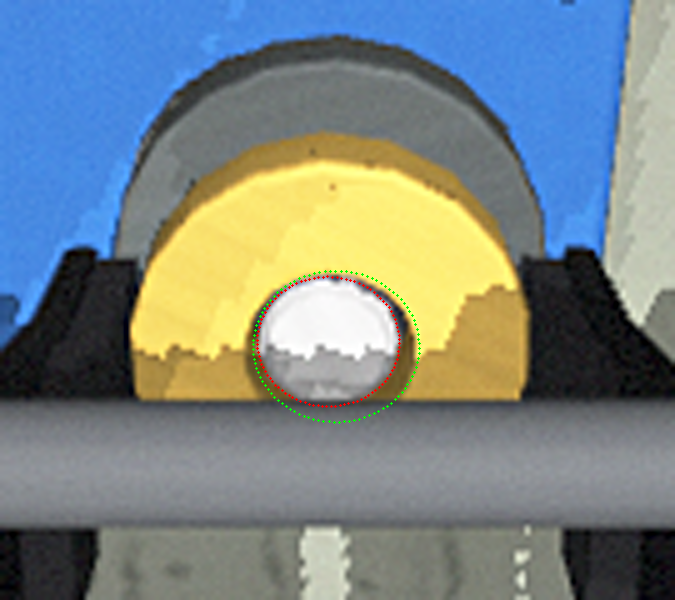

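The arbor is inside the bore with no side force. Continuing down; contact is expected near z=0.041.

Call:
{"api": "jog_arm", "payload": {"increments": [[[0,0,0,-0.0001,0.0003,-0.002,1],[0,0,0,-0.0001,0.0003,-0.004,1],[0,0,0,-0.0001,0.0003,-0.006,1],[0,0,0,-0.0001,0.0003,-0.008,1],[0,0,0,-0.0001,0.0003,-0.01,1]]]}}

```text
time: 22.3
position: [0.4935, 0.0102, 0.043]
tool_rot: [-0.135, 0.696, -0.694, 0.126]
ft_force: [0.2, 0.2, -1.3]
grip_width: 0.0491
```

Call:
{"api": "jog_arm", "payload": {"increments": [[[0,0,0,0,0,-0.0005,1],[0,0,0,0,0,-0.001,1],[0,0,0,0,0,-0.0015,1]]]}}

```text
time: 22.6
position: [0.4935, 0.0101, 0.0415]
tool_rot: [-0.135, 0.696, -0.694, 0.126]
ft_force: [-0.9, 0.0, -1.3]
grip_width: 0.0489
```

Call:
{"api": "jog_arm", "payload": {"increments": [[[0,0,0,0,0,-0.0003,1],[0,0,0,0,0,-0.0006,1],[0,0,0,0,0,-0.0008,1]]]}}

```text
time: 22.9
position: [0.4935, 0.0101, 0.0408]
tool_rot: [-0.135, 0.696, -0.694, 0.126]
ft_force: [-0.6, 0.1, 1.2]
grip_width: 0.0489
```

Call:
{"api": "jog_arm", "payload": {"increments": [[[0,0,0,0,0,-0.0003,1],[0,0,0,0,0,-0.0006,1]]]}}

```text
time: 23.1
position: [0.4934, 0.0102, 0.0407]
tool_rot: [-0.135, 0.695, -0.694, 0.127]
ft_force: [-0.9, -0.7, 7.2]
grip_width: 0.049
```

Call:
{"api": "jog_arm", "payload": {"increments": [[[0,0,0,0,0,0.0003,-0.4],[0,0,0,0,0,0.0003,-0.6],[0,0,0,0,0,0.0003,-1],[0,0,0,0,0,0.0003,-1],[0,0,0,0,0,0.0003,-1],[0,0,0,0,0,0.0003,-1],[0,0,0,0,0,0.0003,-1],[0,0,0,0,0,0.0003,-1]]]}}

```text
time: 23.9
position: [0.4935, 0.0102, 0.041]
tool_rot: [-0.135, 0.695, -0.694, 0.127]
ft_force: [0.6, -0.2, -0.4]
grip_width: 0.0864
```

Call:
{"api": "jog_arm", "payload": {"increments": [[[0,0,0,0,0,0.02,-1],[0,0,0,0,0,0.06,-1],[0,0,0,0,0,0.1,-1],[0,0,0,0,0,0.14,-1],[0,0,0,0,0,0.14,-1],[0,0,0,0,0,0.14,-1]]]}}

```text
time: 24.5
position: [0.4937, 0.0101, 0.1817]
tool_rot: [-0.134, 0.695, -0.695, 0.127]
ft_force: [0.2, 0.3, 0.4]
grip_width: 0.0871
```

Run:
```python
from h import *
o=get_obs();print(o["position"],o["grip_width"])
i=camera_info("wrist");w=camera("wrist")
c=tuple(proj(i,[.4918,.0102,.05])[0].round().astype(int))
O,B,m=ring(i,w,c,45,lambda g,c:(g[...,0]>12)&(g[...,0]<35)&(g[...,1]>90))
W=plane(i,O,.05)[:,:2].astype(np.float32)*1000
print(cv2.minEnclosingCircle(W),cv2.fitEllipse(cv2.convexHull(W)))
s=camera("side");a=cv2.resize(w[c[1]-50:c[1]+50,c[0]-60:c[0]+60],None,fx=4,fy=4,interpolation=2)
b=cv2.resize(s[170:230,250:320],None,fx=5,fy=6.667,interpolation=2)
save("pics/z1.png",np.hstack([a,cv2.resize(b,(310,400))]));save("pics/z2.png",camera("top"))
```

```text
[0.4936989  0.01010701 0.18173107] 0.08706123652218166
((493.13519287109375, 10.97641372680664), 25.78363037109375) ((493.16876220703125, 10.806093215942383), (49.1365852355957, 51.08912658691406), 113.0133285522461)
```

View pics/z1.png

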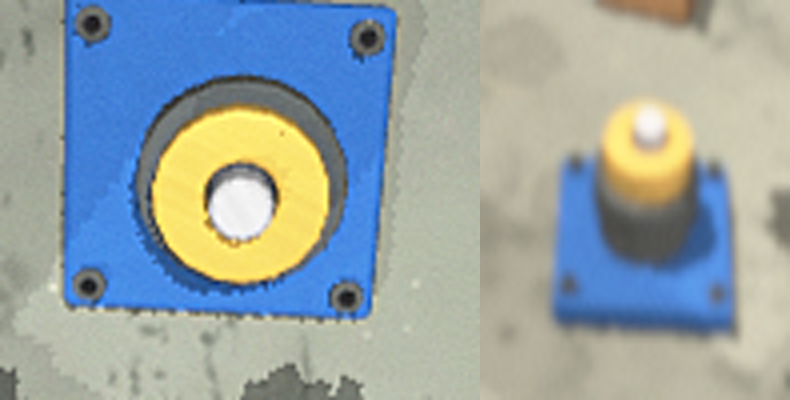

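View pics/z2.png

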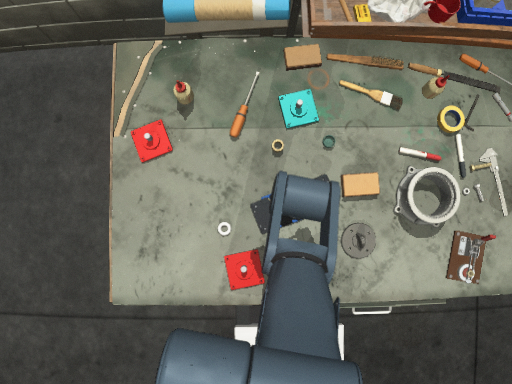

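Both rings sit flat and concentric on the arbor: brass at (241,195) over the dark ring in the wrist crop, and the side crop shows an even stack. In the top view the spare (224,228), bush (278,146), cap (329,143) and block (361,185) have not moved. The gripper is clear, so I'm handing in.

```bash
python3 -c "
from rig import *
print(get_obs()['time']);print(hand_in())"
```

```text
24.65
the job is handed in; nothing more can be done
None
```

Both rings are threaded on the blue stand's arbor, the dark steel one first and the brass one on top. Each was lowered until it touched (about 7–8 N each) and then released. I handed the job in at about 24.7 s of the 72 s.

- **Finding the arbor:** two wrist views put it at (0.4918, 0.0102), 6 mm off the seat as described. No sideways contact force showed up while threading.
- **Seating:** both rings touched down at the predicted heights. Cast onto their expected top faces (36 and 50 mm), they measure about 61.5 and 50 mm across. The wrist and side views show a flat, even stack, with the gripper open and well clear.
- **Other objects:** in the last top view the aluminium spare, bronze bush, sanding block and green cap are where they started.
- **What disagreed:**
  - The gripper width read 1–2 mm under the ring diameters.
  - Edge measurements of the held steel ring differed by about 2 mm, which could have meant a slight tilt. I checked by looking through the bore before lowering.

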